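# Close a filter housing with its bayonet cap

### The job

Close the round filter housing with its steel T-handled cap: drop the cap into the housing with its two pins through the two slots, then twist it clockwise (seen from above) until its pins cam up snug and firm under the ramps and it is held tight on its sealing ring. Hand-tight only: do not leave it slack and do not wrench it. Then let go of it.

Things in the scene. Friction and masses are not known exactly. Their poses are not given: they have to be found in the camera images.
- cap: Loose steel cap, about 0.25 kg, upright on the worktop at first. Origin: centre of its underside, z up. A plug 41 mm across, 32 mm tall, with 4 mm chamfer, under a disc 54 mm across (32 to 36 mm up), a neck and a T-bar handle. Turned half round it is the same. It stays by friction once tight. Between the arm's start and the cap stands a big blue bath, up to 0.5 m high: go over it.
- cap_grip (a point): Middle of the T-bar handle, 57 mm above the cap's underside, on its axis. The bar is 70 mm long along the cap's x, 12 mm thick along its y, and reaches from 46 to 68 mm above the underside.
- cap_pin (a point): End of the pin on the cap's +x side, 27.5 mm from the axis; its twin is on the -x side. The pins are round, 6 mm thick, radial, their centre line 9 mm above the cap's underside.
- housing: Round dark metal filter housing fixed to the worktop. Origin: centre of its underside, z up. Base 84 mm across, collar 62 mm outside, 44 mm inside. On its floor a springy sealing ring, top 12 to 15 mm above the origin (worn, differs each time), giving 1 mm per 20 N. The cap rests on it with the pins 0.8 to 3.8 mm clear of the ramps: no fixed turn suits.
- housing_mouth (a point): Centre of the housing's mouth, at the top of the rim, 38 mm above the housing's origin.
- housing_slot (a point): Middle of the slot on the housing's +x side, at the top of the rim; its twin is on the -x side. Each is about 11 mm wide (plus or minus 13 degrees) and lets a pin down below the rim. Counter-clockwise of it is a solid stop.
- housing_ramp (a point): Start of a ramp, 27.8 mm up at the slot's clockwise edge (seen from above). It falls 6.5 mm per radian clockwise, to a stop 90 degrees on from the slot; it pulls cap and hand down, so follow. Tight when the pins press on the ramps with 10 to 25 N in all: about 0.2 rad past the point where both ramps and ring first touch the cap, with about 0.5 N m at the handle while turning. 50 N does damage.

How it is judged:
By the outcome, as a careful person would: the job done as asked, in the order asked, and still so for the second after the job is handed in, with the robot touching nothing.
It also fails if it takes over 67 s, if anything falls off the work surface, if the arm or the gripper's body presses on something with over 40 N, if the wrist force passes 120 N, or if a joint passes its speed limit or range.

### The arm

A 6-joint arm with a two-finger parallel gripper is mounted at the origin on a cart in front of the work surface, level with it; the furniture and walls round the work are solid. World frame = base frame: x ahead of the robot, y to its left, z up, the work surface at z = 0. Lengths are in m, angles in rad, forces in N, time in s.
With the tool pointing down it reaches from about 0.3 to 0.775 m from the base axis. Payload 14.6 kg.
Tool frame: the origin (TCP) lies at the very end of the fingers, on their centre line; the grasp point (between the pads) lies 19 mm behind it; z points along the fingers, y is the line along which they close (so a half turn about z gives the same grasp; the last joint's range is limited). The gripper opens to 94 mm and grips with 3 to 60 N. Pads are 16 mm wide; open, the fingers measure 119 mm over their backs; the gripper's body (75 mm by 177 mm) begins 78 mm behind the grasp point.
Start: joints at [1.163, 0.3, 1.521, -0, 1.321, -0.067], TCP at [0.184, 0.518, 0.169] pointing down, gripper open.
Joint ranges: [-3.03, 3.03], [-0.79, 2.21], [0.23, 2.52], [-1.04, 4.18], [0, 3.07], [-2.55, 2.55]. Speed limits (rad/s): [2.22, 2.22, 2.57, 3.14, 3.14, 3.14].

### API

Orientations are given as [roll, pitch, yaw] about the fixed x, y, z axes, in that order (R = Rz(yaw) Ry(pitch) Rx(roll)).
In Python, from station import ctrl, cams gives the robot as it stands. The module is installed in compiled form; this text tells all that it offers.
- The arm moves only by the tool arm_command, never from a script. Its argument "plan" is a list that holds one entry, the list of rows, each a list of 7 numbers: the shift along the tool's x, y, z in fractions of the full range, 1 being 1000 mm, then the turn, a rotation vector about the tool's x, y, z in shares of 120 degrees (1.0 is 120 degrees), then the closure, from -1 (fully open) to 1 (shut). A call has 1 to 12 rows; each row is the pose to reach, as a shift and turn from the pose commanded when the call began, along the tool's axes at that moment; what a row does not reach only later rows make up. A row lasts 1/10 s, in which the tool goes at most 50 mm and 8.59 degrees, less where a joint would pass 70% of its speed; a pose out of reach is approached as far as the arm can. A shift or turn number past 1, either way, is cut back to 1. A call with a gripper value outside its range is refused whole. The fingers move at their own pace and stop on an object; "squeeze" is the grip in N (left out, the last holds). Time passes only in rows, so rows that repeat a pose let the fingers close. It gives the time, the measured TCP pose, the force, the opening and the grip force at its end, in the units of the state.
- ctrl.get_obs(): the state, without advancing time (a new reading comes with each control period).
- cams.camera(name): name is "scene" or "top" or "wrist"; returns (picture, depth): 400x640x3 uint8, blue, green, red; 400x640 float32, m along the optical axis (not along the pixel's ray), 0 where there is no reading.
- cams.camera_info(name): a dict with "fx", "fy", "cx", "cy" (pixels), "dist_coeffs" ([k1, k2, p1, p2, k3] as OpenCV has them; the pictures are not rectified), "world_to_cam" (4x4, takes a point from world to camera coordinates). Camera axes: x right, y down, z forward; pixel columns grow to the right and rows downward; lengths in m; the calibration is good to about 2 mm. A picture is of the moment at which its call begins: read the wrist's pose just before it. camera_info takes no time and is no camera call; for the wrist camera it gives the pose at the moment of the call.
- ctrl.hand_in(): hands the job in; it is judged then, once.
The state is a dict: "time_s": time; "qpos": joint angles; "joint_vel": joint speeds; "tau": joint torques, N m; "ee_pos": TCP position; "eef_rot": TCP orientation; "force": force on the tool from outside, world axes, zero at the start; "moment": the same for the moment, N m; "grip_width": finger opening in m; "grip_force": force on a finger pad.
Only numpy, scipy, OpenCV 4.12 (cv2) and the standard library are available. Lean on these libraries where they do the work, as an engineer would, in place of code of your own. Each camera call takes 0.05 s, during which the arm holds its last target. There are 200 camera calls.

## Working session

There is one attempt and no reset: what is moved stays moved. The work goes in short steps, Python scripts to look and compute and a tool call to move; the robot and the scene stay as the last step left them, time stands still between calls to the robot, and variables do not carry over. Pictures are saved under pics/ and viewed, at most 10 in all, crops included, and the job is handed in when it is done.

Besides the shell and the picture viewer there is one more tool, called after ">>>" in YAML: its name, and indented under it one key for each argument. arm_command: Moves the arm, as the interface text tells. Its arguments: {"type":"object","properties":{"plan":{"type":"array"},"squeeze":{"type":"number"}},"required":["plan"]}

```bash
mkdir -p pics
python3 - <<'E'
from station import ctrl, cams
import cv2,numpy as np
o=ctrl.get_obs(); print({k:np.round(v,3) for k,v in o.items()})
ims=[]
for n in("scene","top"):
    p,d=cams.camera(n); i=cams.camera_info(n)
    np.savez(n+"0.npz",p=p,d=d,fx=i["fx"],fy=i["fy"],cx=i["cx"],cy=i["cy"],k=i["dist_coeffs"],T=i["world_to_cam"])
    print(n,i["fx"],i["cx"],i["cy"],i["dist_coeffs"],np.round(i["world_to_cam"],3).tolist()); cv2.imwrite(f"pics/{n}0.png",p)
E
```

```text
{'time_s': np.float64(0.0), 'qpos': array([ 1.163,  0.3  ,  1.522, -0.   ,  1.321, -0.067]), 'joint_vel': array([ 0.001,  0.001, -0.   , -0.001,  0.   ,  0.001]), 'tau': array([ 0.0000e+00, -5.3181e+01, -3.5273e+01,  7.1000e-02,  2.5000e-02,
       -0.0000e+00]), 'ee_pos': array([0.184, 0.518, 0.169]), 'eef_rot': array([-3.14 , -0.   ,  2.801]), 'force': array([ 0.116, -1.057, -0.706]), 'moment': array([ 0.018,  0.015, -0.019]), 'grip_force': np.float64(0.0), 'grip_width': np.float64(0.094)}
scene 410.85847163158024 316.07810862186057 199.96492805798349 [0.01578355 0.         0.         0.         0.        ] [[-0.256, 0.967, 0.007, -0.254], [0.662, 0.181, -0.727, -0.342], [-0.704, -0.181, -0.686, 1.329], [0.0, 0.0, 0.0, 1.0]]
top 437.8020041492098 320.1154740565289 190.69281603262561 [-0.03772809  0.          0.          0.          0.        ] [[-0.019, -1.0, 0.023, 0.372], [-0.998, 0.017, -0.061, 0.485], [0.061, -0.024, -0.998, 0.91], [0.0, 0.0, 0.0, 1.0]]
```

View pics/scene0.png

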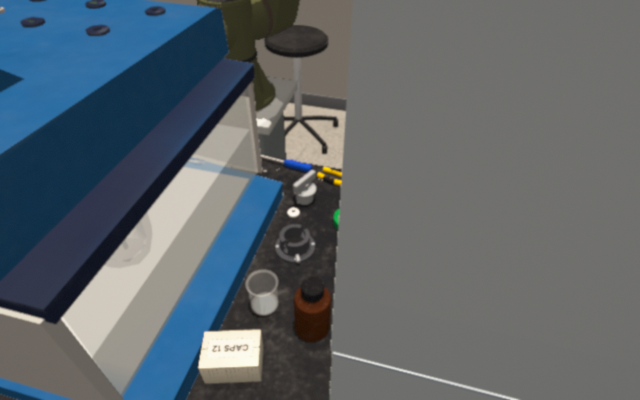

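View pics/top0.png

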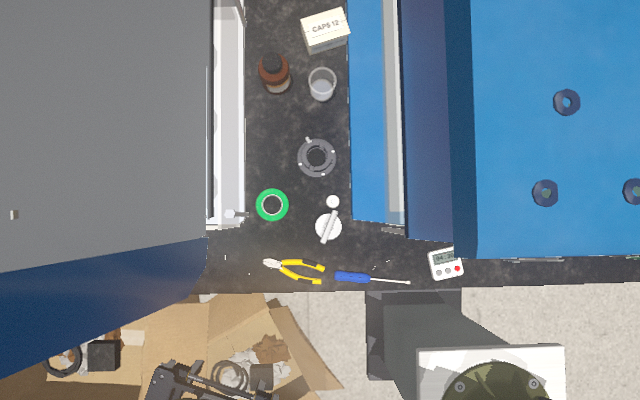

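The top view shows the cap at about (328,226), its T-bar running up to the right. The housing is at (317,157), in a corridor between two tall machines. Next I'll measure heights, poses and obstacles.

```bash
cat > h.py <<'E'
import numpy as np,cv2
def load(n):
    f=np.load(n+".npz"); K=np.array([[f["fx"],0,f["cx"]],[0,f["fy"],f["cy"]],[0,0,1.]]); return f["p"],f["d"],K,f["k"].astype(float),f["T"]
def grab(n,name):
    from station import cams
    i=cams.camera_info(n); p,d=cams.camera(n)
    np.savez(name+".npz",p=p,d=d,fx=i["fx"],fy=i["fy"],cx=i["cx"],cy=i["cy"],k=i["dist_coeffs"],T=i["world_to_cam"])
    cv2.imwrite(f"pics/{name}.png",p)
def rays(uv,K,k,T):
    n=cv2.undistortPoints(np.float64(uv).reshape(-1,1,2),K,k).reshape(-1,2)
    r=np.c_[n,np.ones(len(n))]; return -T[:3,:3].T@T[:3,3], r@T[:3,:3]
def plane(uv,z,cam):
    o,r=rays(uv,*cam[2:]); return o+r*((z-o[2])/r[:,2])[:,None]
def cloud(cam):
    v,u=np.mgrid[:400,:640]; o,r=rays(np.c_[u.ravel(),v.ravel()],*cam[2:])
    W=(o+r*cam[1].reshape(-1,1)).reshape(400,640,3); W[cam[1]==0]=np.nan; return W
E
python3 - <<'E'
from h import *
c=load("top0"); W=cloud(c)
print("cam",rays([[0,0]],*c[2:])[0])
for v in range(10,400,30): print(v,[tuple(np.round(W[v,u],2).tolist()) for u in (20,100,190,215,235,290,360,390,430,500,600)])
p=c[0].copy(); cv2.imwrite("pics/crop1.png",cv2.resize(p[120:260,230:370],None,fx=4.2,fy=4.2,interpolation=cv2.INTER_CUBIC))
s=load("scene0");cv2.imwrite("pics/crop2.png",cv2.resize(s[0][150:270,250:350],None,fx=5,fy=5,interpolation=cv2.INTER_CUBIC))
Ws=cloud(s)
for pt in ([304,180],[295,240],[293,212],[400,100],[350,150],[500,300],[340,300],[340,390],[230,80],[270,190]): print(pt,Ws[pt[1],pt[0]].round(3))
E
```

```text
cam [0.43616106 0.38560793 0.92901404]
10 [(0.54, 0.52, 0.73), (0.58, 0.52, 0.65), (0.68, 0.52, 0.43), (0.85, 0.57, 0.08), (0.88, 0.54, 0.03), (0.89, 0.42, -0.0), (0.86, 0.27, 0.05), (0.8, 0.24, 0.18), (0.74, 0.2, 0.31), (0.69, 0.15, 0.42), (0.69, 0.02, 0.42)]
40 [(0.52, 0.52, 0.73), (0.56, 0.52, 0.65), (0.65, 0.52, 0.43), (0.81, 0.58, 0.04), (0.8, 0.53, 0.07), (0.82, 0.42, -0.0), (0.8, 0.28, 0.05), (0.75, 0.24, 0.17), (0.69, 0.21, 0.31), (0.65, 0.15, 0.42), (0.65, 0.02, 0.42)]
70 [(0.51, 0.52, 0.73), (0.54, 0.52, 0.65), (0.61, 0.52, 0.43), (0.75, 0.58, 0.04), (0.73, 0.53, 0.07), (0.76, 0.42, -0.0), (0.74, 0.28, 0.05), (0.7, 0.24, 0.16), (0.65, 0.21, 0.32), (0.61, 0.15, 0.42), (0.61, 0.02, 0.41)]
100 [(0.49, 0.52, 0.73), (0.52, 0.52, 0.65), (0.58, 0.52, 0.42), (0.68, 0.58, 0.04), (0.67, 0.53, 0.08), (0.69, 0.42, -0.0), (0.67, 0.28, 0.05), (0.64, 0.24, 0.16), (0.6, 0.21, 0.32), (0.57, 0.15, 0.41), (0.57, 0.03, 0.41)]
130 [(0.48, 0.52, 0.72), (0.5, 0.52, 0.64), (0.54, 0.52, 0.42), (0.61, 0.57, 0.08), (0.61, 0.53, 0.08), (0.62, 0.42, -0.0), (0.61, 0.28, 0.05), (0.59, 0.24, 0.15), (0.56,
[... 1467 characters left out ...]
4, 0.71, -0.55), (-0.03, 0.68, -0.8), (0.05, 0.46, -0.49), (-0.04, 0.2, -0.79), (0.02, 0.13, -0.55), (0.11, 0.08, -0.22), (0.11, -0.1, -0.21), (-0.08, -0.78, -0.81)]
370 [(0.37, 0.52, 0.73), (0.02, 0.97, -0.3), (0.23, 0.55, 0.31), (-0.08, 0.72, -0.6), (-0.08, 0.65, -0.6), (-0.12, 0.47, -0.72), (-0.16, 0.2, -0.8), (-0.08, 0.12, -0.57), (0.11, 0.14, 0.0), (0.11, -0.01, 0.01), (-0.2, -0.76, -0.8)]
[304, 180] [0.427 0.348 0.065]
[295, 240] [nan nan nan]
[293, 212] [0.476 0.335 0.008]
[400, 100] [0.933 0.544 0.574]
[350, 150] [0.934 0.524 0.544]
[500, 300] [0.934 0.622 0.451]
[340, 300] [0.934 0.525 0.413]
[340, 390] [0.935 0.533 0.264]
[230, 80] [0.481 0.23  0.317]
[270, 190] [0.466 0.28  0.054]
```

View pics/crop1.png

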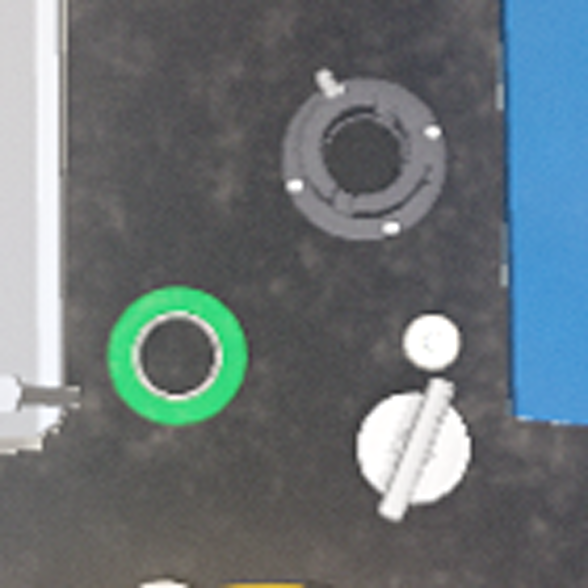

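View pics/crop2.png

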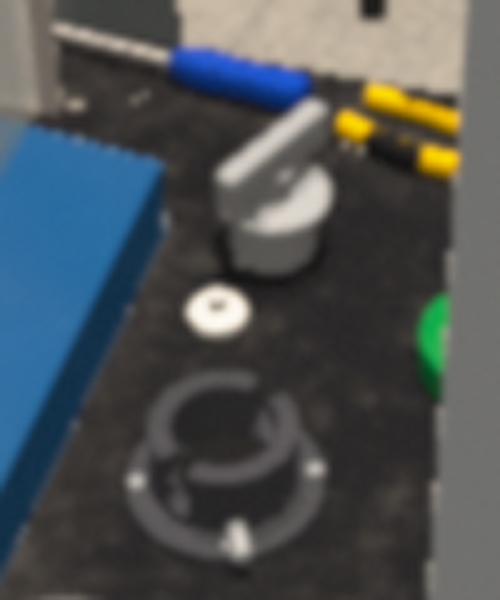

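In the crops the cap's bar runs from about (395,510) to (440,385). The housing centre is near (365,155), with a collar gap near (345,203) and its twin near (388,112). The worktop between the start and the cap is clear, and the right bath's top is at about 0.42 m. Now I'll work out the numbers for the cap and housing.

Run:
```python
from h import *
c=load("top0"); W=cloud(c); v,u=np.mgrid[:400,:640]
near=lambda x,y,r:(np.hypot(W[...,0]-x,W[...,1]-y)<r)
m=near(.42,.36,.06)
bar=m&(W[...,2]>.055); print("bar n",bar.sum(),"z",np.nanmedian(W[bar][:,2]))
P=plane(np.c_[u[bar],v[bar]],.068,c)[:,:2]; (ctr,sz,a)=cv2.minAreaRect(P.astype(np.float32)*1000); print(ctr,sz,a)
q=P-P.mean(0); e=np.linalg.svd(q,full_matrices=False)[2][0]; print("yaw",np.degrees(np.arctan2(e[1],e[0])),P.mean(0))
disc=m&(W[...,2]>.028)&(W[...,2]<.045); P=plane(np.c_[u[disc],v[disc]],.036,c); print("disc",cv2.minEnclosingCircle(P[:,:2].astype(np.float32)*1000))
h=near(.555,.37,.06)
rim=h&(W[...,2]>.033)&(W[...,2]<.043);P=plane(np.c_[u[rim],v[rim]],.038,c); print("rim",rim.sum(),cv2.minEnclosingCircle(P[:,:2].astype(np.float32)*1000))
up=h&(W[...,2]>.006);P=plane(np.c_[u[up],v[up]],.012,c); print("base",cv2.minEnclosingCircle(P[:,:2].astype(np.float32)*1000),np.nanmax(W[h][:,2]))
C=cv2.minEnclosingCircle(plane(np.c_[u[rim],v[rim]],.038,c)[:,:2].astype(np.float32))[0]
# polar profile of height at radius 24..30
A=np.degrees(np.arctan2(W[...,1]-C[1],W[...,0]-C[0])); R=np.hypot(W[...,0]-C[0],W[...,1]-C[1])
for a in range(-180,180,10):
    s=(abs((A-a+180)%360-180)<6)&(R>.0235)&(R<.0295); print(a,s.sum(),np.round(np.nanmedian(W[s][:,2])*1000,1),np.round(c[0][s].mean()),end=' | ')
```

```text
bar n 220 z 0.06633298239454904
(418.3885498046875, 348.3798828125) (12.285737991333008, 69.47184753417969) 66.57095336914062
yaw 156.64657308956646 [0.41812432 0.34845789]
disc ((418.3241271972656, 348.0226135253906), 26.691329956054688)
rim 300 ((563.6173095703125, 369.1529235839844), 30.996784210205078)
base ((565.8162231445312, 373.0588684082031), 44.62512969970703) 0.04101956780647187
-180 9 36.2 139.0 | -170 8 37.3 139.0 | -160 7 36.9 137.0 | -150 10 36.3 137.0 | -140 8 36.9 135.0 | -130 9 37.0 135.0 | -120 7 36.2 136.0 | -110 7 35.9 137.0 | -100 8 36.4 137.0 | -90 9 36.6 136.0 | -80 9 36.1 134.0 | -70 9 36.5 135.0 | -60 9 36.3 134.0 | -50 8 36.4 136.0 | -40 6 36.5 134.0 | -30 7 9.0 126.0 | -20 9 9.7 136.0 | -10 8 28.7 123.0 | 0 6 36.7 135.0 | 10 7 37.0 137.0 | 20 7 37.4 134.0 | 30 8 37.2 137.0 | 40 8 37.1 139.0 | 50 7 36.9 139.0 | 60 8 37.1 139.0 | 70 8 37.8 137.0 | 80 9 36.3 138.0 | 90 7 36.8 139.0 | 100 7 37.3 141.0 | 110 8 37.4 141.0 | 120 7 38.2 141.0 | 130 9 36.7 134.0 | 140 11 11.3 122.0 | 150 7 9.6 137.0 | 160 8 9.1 133.0 | 170 9 36.3 137.0 |
```

```bash
cat >> h.py <<'E'
from scipy.spatial.transform import Rotation as Ro
def go(xyz,xdir_deg,obs=None):
    "shift mm & turn rad in current tool axes to TCP xyz, tool down with x at xdir"
    from station import ctrl
    o=obs or ctrl.get_obs(); R=Ro.from_euler('xyz',o["eef_rot"]); G=Ro.from_euler('xyz',[np.pi,0,np.radians(xdir_deg)])
    return (R.inv().apply(np.array(xyz)-o["ee_pos"])*1000).round(1), (R.inv()*G).as_rotvec().round(4)
E
python3 - <<'E'
from h import *
for w in ([.2,.45,.30],[.25,.42,.30],[.418,.348,.3],[.46,.355,.3]): print(w,go(w,156.7))
E
```

```text
[0.2, 0.45, 0.3] (array([ -38.1,  -58.9, -131.2]), array([-0.001 , -0.    ,  0.0659]))
[0.25, 0.42, 0.3] (array([ -95.3,  -70.5, -131.2]), array([-0.001 , -0.    ,  0.0659]))
[0.418, 0.348, 0.3] (array([-277.7,  -82.2, -131.2]), array([-0.001 , -0.    ,  0.0659]))
[0.46, 0.355, 0.3] (array([-314.9,  -61.5, -131.2]), array([-0.001 , -0.    ,  0.0659]))
```

The rows are not in the units I measure in: shifts go in shares of 1000 mm and turns go in shares of 120 degrees. I convert before sending: -278 mm is -0.278, -131 mm is -0.131, 0.066 rad is 0.0315.

>>> arm_command:
  plan:
    - [[-0.01, -0.015, -0.045, 0, 0, 0, -1], [-0.02, -0.03, -0.09, 0, 0, 0, -1], [-0.04, -0.06, -0.131, 0, 0, 0.0143, 0], [-0.075, -0.068, -0.131, 0, 0, 0.0315, 0], [-0.12, -0.072, -0.131, 0, 0, 0.0315, 0], [-0.165, -0.076, -0.131, 0, 0, 0.0315, 0], [-0.21, -0.08, -0.131, 0, 0, 0.0315, 0], [-0.25, -0.082, -0.131, 0, 0, 0.0315, 0], [-0.278, -0.082, -0.131, 0, 0, 0.0315, 0], [-0.278, -0.082, -0.131, 0, 0, 0.0315, 0], [-0.278, -0.082, -0.131, 0, 0, 0.0315, 0]]

```text
time_s: 1.2
ee_pos: [0.4185, 0.348, 0.2997]
eef_rot: [-3.141, -0.001, 2.734]
force: [-1.2, 0.1, 0.0]
grip_width: 0.0472
grip_force: 0.0
```

Run:
```python
from h import *
from station import ctrl
o=ctrl.get_obs(); print({k:np.round(v,3) for k,v in o.items()})
grab("wrist","w1"); grab("scene","s1")
cv2.imwrite("pics/ws.png",np.vstack([cv2.resize(load("w1")[0],(480,300)),cv2.resize(load("s1")[0],(480,300))]))
```

```text
{'time_s': np.float64(1.2), 'qpos': array([ 0.626,  0.225,  1.317,  0.   ,  1.6  , -0.537]), 'joint_vel': array([ 0.027, -0.02 ,  0.009,  0.002, -0.001,  0.002]), 'tau': array([-1.7730e+00, -4.9730e+01, -3.7689e+01, -2.0000e-02,  2.9000e-02,
       -1.2600e-01]), 'ee_pos': array([0.418, 0.348, 0.3  ]), 'eef_rot': array([-3.141e+00, -1.000e-03,  2.734e+00]), 'force': array([-1.155e+00,  1.040e-01,  1.000e-03]), 'moment': array([ 0.034,  0.023, -0.033]), 'grip_force': np.float64(0.0), 'grip_width': np.float64(0.047)}
```

View pics/ws.png

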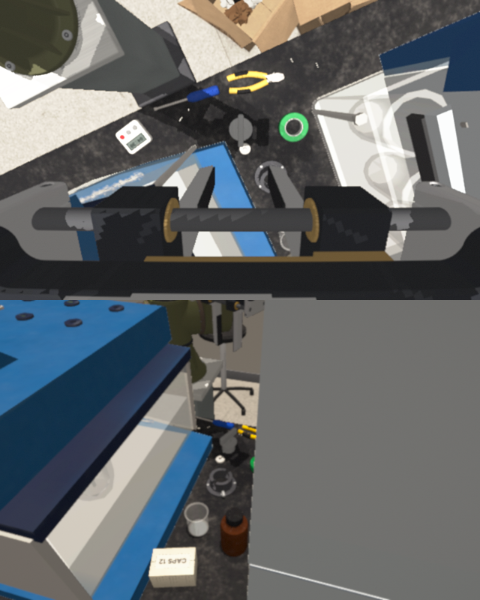

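The wrist view shows the cap at about (240,128), halved scale, and the housing half hidden by a finger. I'll shift over the housing to see its slots clearly.

Run:
```python
from h import *
print(go([.5636,.369,.27],156.7))
c=load("w1"); W=cloud(c); v,u=np.mgrid[:400,:640]
m=(np.hypot(W[...,0]-.418,W[...,1]-.348)<.05)
b=m&(W[...,2]>.055)&(W[...,2]<.08); P=plane(np.c_[u[b],v[b]],.068,c)[:,:2]; print(b.sum(),P.mean(0),cv2.minAreaRect(P.astype(np.float32)*1000),np.nanmedian(W[b][:,2]))
```

```text
(array([-125.9,   76.4,   30.2]), array([-0.0001, -0.0002,  0.0006]))
343 [0.41574166 0.34750491] ((415.94586181640625, 347.3042297363281), (11.322338104248047, 68.92398834228516), 66.78179931640625) 0.0671744700821515
```

In the tool's units: -126 mm is -0.126, -110 mm is -0.11.

>>> arm_command:
  plan:
    - [[-0.04, 0.024, 0.01, 0, 0, 0, 0], [-0.08, 0.048, 0.02, 0, 0, 0, 0], [-0.11, 0.066, 0.03, 0, 0, 0, 0], [-0.126, 0.076, 0.03, 0, 0, 0, 0], [-0.126, 0.076, 0.03, 0, 0, 0, 0], [-0.126, 0.076, 0.03, 0, 0, 0, 0]]

```text
time_s: 1.9
ee_pos: [0.5634, 0.3688, 0.2703]
eef_rot: [-3.142, -0.0, 2.736]
force: [-0.0, -0.1, -0.0]
grip_width: 0.0469
grip_force: 0.0
```

Run:
```python
from h import *
from station import ctrl
o=ctrl.get_obs(); print(o["ee_pos"],o["qpos"].round(3),o["force"].round(1))
grab("wrist","w2"); c=load("w2"); W=cloud(c); v,u=np.mgrid[:400,:640]
h=np.hypot(W[...,0]-.5636,W[...,1]-.369)<.055
rim=h&(W[...,2]>.034)&(W[...,2]<.043);P=plane(np.c_[u[rim],v[rim]],.038,c)[:,:2]
C,r=cv2.minEnclosingCircle(P.astype(np.float32)*1000); print("rim",rim.sum(),C,r,np.nanmedian(W[rim][:,2]))
A=np.degrees(np.arctan2(P[:,1]*1000-C[1],P[:,0]*1000-C[0])); R=np.hypot(P[:,0]*1000-C[0],P[:,1]*1000-C[1])
s=(R>23)&(R<30); H=np.histogram(A[s],np.arange(-180,181,4))[0]; print([(int(-180+4*i),int(x)) for i,x in enumerate(H)])
uu,vv=u[h],v[h]; print(uu.min(),uu.max(),vv.min(),vv.max())
cv2.imwrite("pics/c3.png",cv2.resize(c[0][vv.min()-5:vv.max()+6,uu.min()-5:uu.max()+6],None,fx=5,fy=5,interpolation=cv2.INTER_CUBIC)[:600,:800])
```

```text
[0.56336517 0.36876932 0.27026115] [ 0.525  0.554  0.937  0.     1.651 -0.64 ] [-0.  -0.1 -0. ]
rim 500 (562.4906005859375, 368.0814514160156) 30.933883666992188 0.03767768760139775
[(-180, 4), (-176, 6), (-172, 5), (-168, 5), (-164, 6), (-160, 5), (-156, 4), (-152, 6), (-148, 6), (-144, 4), (-140, 5), (-136, 6), (-132, 5), (-128, 4), (-124, 4), (-120, 5), (-116, 10), (-112, 5), (-108, 4), (-104, 4), (-100, 5), (-96, 5), (-92, 6), (-88, 3), (-84, 5), (-80, 6), (-76, 4), (-72, 6), (-68, 5), (-64, 5), (-60, 5), (-56, 5), (-52, 5), (-48, 4), (-44, 5), (-40, 3), (-36, 0), (-32, 0), (-28, 0), (-24, 0), (-20, 0), (-16, 0), (-12, 4), (-8, 5), (-4, 5), (0, 6), (4, 5), (8, 5), (12, 5), (16, 5), (20, 5), (24, 4), (28, 5), (32, 5), (36, 5), (40, 4), (44, 5), (48, 5), (52, 5), (56, 6), (60, 4), (64, 4), (68, 4), (72, 6), (76, 6), (80, 5), (84, 4), (88, 4), (92, 6), (96, 5), (100, 6), (104, 4), (108, 5), (112, 6), (116, 4), (120, 6), (124, 5), (128, 4), (132, 6), (136, 5), (140, 3), (144, 0), (148, 0), (152, 0), (156, 0), (160, 0), (164, 0), (168, 5), (172, 6), (176, 6)]
48 596 140 399
```

View pics/c3.png

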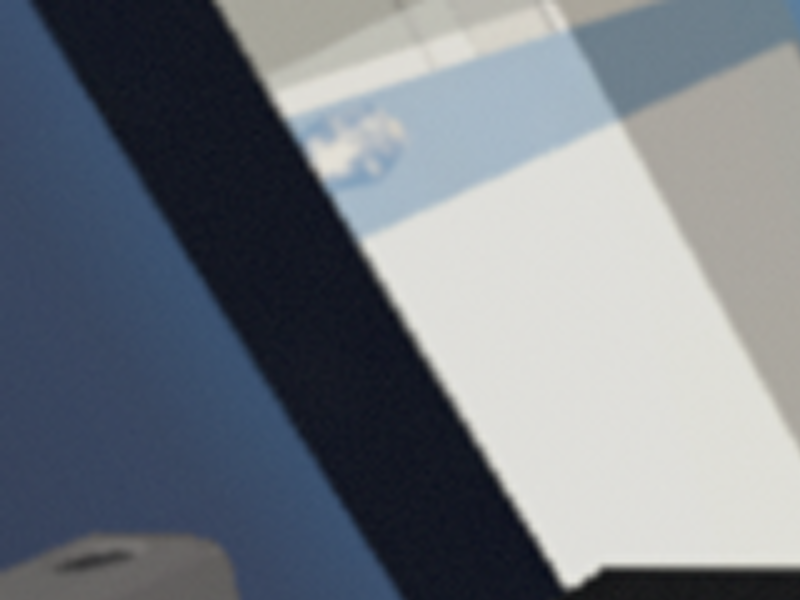

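That crop missed the housing and shows only the bath. The depth profile is clear, though: the slot gaps are -38..-12° and 143..168°, so the slot yaw is -25° and the centre about (0.563, 0.3685). Now I'll grasp the cap.

Run:
```python
from h import *
print(go([.417,.348,.041],156.7))
```

```text
(array([126.2, -76.9, 229.8]), array([0.0005, 0.0003, 0.001 ]))
```

In the tool's units: 230 mm is 0.23, 126 mm is 0.126.

>>> arm_command:
  plan:
    - [[0.04, -0.024, 0, 0, 0, 0, 0], [0.08, -0.048, 0, 0, 0, 0, 0], [0.115, -0.07, 0.02, 0, 0, 0, 0], [0.126, -0.077, 0.06, 0, 0, 0, 0], [0.126, -0.077, 0.105, 0, 0, 0, 0], [0.126, -0.077, 0.15, 0, 0, 0, 0], [0.126, -0.077, 0.18, 0, 0, 0, 0], [0.126, -0.077, 0.205, 0, 0, 0, 0], [0.126, -0.077, 0.22, 0, 0, 0, 0], [0.126, -0.077, 0.23, 0, 0, 0, 0], [0.126, -0.077, 0.23, 0, 0, 0, 0], [0.126, -0.077, 0.23, 0, 0, 0, 0]]

```text
time_s: 3.15
ee_pos: [0.4181, 0.3476, 0.0413]
eef_rot: [3.14, 0.001, 2.735]
force: [-0.1, -0.4, -0.2]
grip_width: 0.0472
grip_force: 0.0
```

>>> arm_command:
  plan:
    - [[0, 0, 0, 0, 0, 0, 0.3], [0, 0, 0, 0, 0, 0, 0.5], [0, 0, 0, 0, 0, 0, 0.7], [0, 0, 0, 0, 0, 0, 0.8], [0, 0, 0, 0, 0, 0, 0.9], [0, 0, 0, 0, 0, 0, 1], [0, 0, 0, 0, 0, 0, 1], [0, 0, 0, 0, 0, 0, 1]]
  squeeze: 40

```text
time_s: 3.95
ee_pos: [0.418, 0.3472, 0.0402]
eef_rot: [-3.142, -0.0, 2.735]
force: [-0.8, -0.4, -0.3]
grip_width: 0.001
grip_force: 0.0
```

The fingers closed on nothing, so I'll look.

Run:
```python
from h import *
grab("wrist","w3"); grab("top","t3")
a=load("w3")[0]; b=load("t3")[0][150:300,220:460]
cv2.imwrite("pics/v3.png",np.vstack([cv2.resize(a,(480,300)),cv2.resize(b,(480,300))]))
```

```text
(no output)
```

View pics/v3.png

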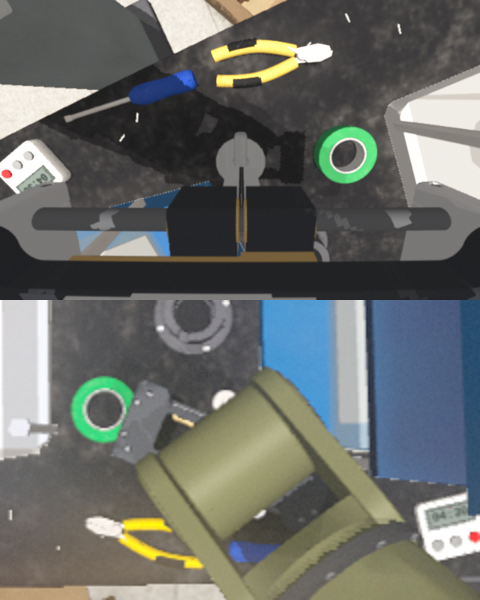

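The wrist view shows the fingers shut just beyond the bar's end, with the cap at about (240,155), nearer the camera. I'll measure where the cap is now.

Run:
```python
from h import *
c=load("w3"); W=cloud(c)
from station import ctrl,cams
print(ctrl.get_obs()["ee_pos"], rays([[0,0]],*c[2:])[0])
for vv in range(170,400,12): print(vv,W[vv,318:327:4].round(3).tolist())
m=(np.hypot(W[...,0]-.40,W[...,1]-.35)<.06)&(W[...,2]>.055)&(W[...,2]<.075)
v,u=np.mgrid[:400,:640];print(m.sum(),cv2.minAreaRect(plane(np.c_[u[m],v[m]],.068,c)[:,:2].astype(np.float32)*1000))
P=c[4]@np.r_[ctrl.get_obs()["ee_pos"],1]; print("TCP px",(c[2]@P[:3])[:2]/P[2],P)
```

```text
[0.41803079 0.34724687 0.04022547] [0.35722801 0.37356986 0.25554426]
170 [[0.386, 0.358, 0.001], [0.388, 0.361, -0.001], [0.389, 0.364, -0.0]]
182 [[0.386, 0.359, 0.067], [0.387, 0.361, 0.067], [0.388, 0.363, 0.067]]
194 [[0.394, 0.355, 0.067], [0.395, 0.358, 0.068], [0.396, 0.36, 0.069]]
206 [[0.402, 0.352, 0.067], [0.402, 0.355, 0.069], [0.404, 0.357, 0.068]]
218 [[0.409, 0.348, 0.068], [0.411, 0.351, 0.068], [0.412, 0.354, 0.068]]
230 [[0.408, 0.35, 0.098], [0.41, 0.351, 0.093], [0.41, 0.354, 0.098]]
242 [[0.408, 0.35, 0.116], [0.411, 0.351, 0.112], [0.41, 0.354, 0.116]]
254 [[0.409, 0.349, 0.128], [0.411, 0.351, 0.127], [0.41, 0.353, 0.131]]
266 [[0.389, 0.359, 0.186], [0.412, 0.35, 0.137], [0.389, 0.361, 0.188]]
278 [[0.389, 0.359, 0.192], [0.392, 0.359, 0.187], [0.391, 0.36, 0.191]]
290 [[0.392, 0.358, 0.192], [0.393, 0.358, 0.192], [0.392, 0.36, 0.193]]
302 [[0.394, 0.357, 0.194], [0.396, 0.357, 0.192], [0.394, 0.359, 0.195]]
314 [[0.397, 0.355, 0.194], [0.525, 0.302, -0.001], [0.398, 0.357, 0.195]]
326 [[0.523, 0.298, 0.018], [0.538, 0.296, -0.001], [0.424, 0.347, 0.162]]
338 [[0.524, 0.298, 0.034], [0.401, 0.355, 0.198], [0.401, 0.356, 0.198]]
350 [[0.397, 0.356, 0.206], [0.397, 0.356, 0.206], [0.397, 0.357, 0.207]]
362 [[0.397, 0.356, 0.21], [0.397, 0.357, 0.21], [0.397, 0.357, 0.21]]
374 [[0.396, 0.356, 0.213], [0.397, 0.356, 0.212], [0.397, 0.357, 0.213]]
386 [[nan, nan, nan], [nan, nan, nan], [nan, nan, nan]]
398 [[nan, nan, nan], [nan, nan, nan], [nan, nan, nan]]
756 ((397.8841857910156, 355.40289306640625), (11.632502555847168, 30.87419319152832), 66.27957153320312)
TCP px [321.24654016 217.90511669] [-1.44742648e-04  1.51653157e-02  2.24771109e-01  1.00000000e+00]
```

Run:
```python
from h import *
c=load("w3"); W=cloud(c)
for vv in range(196,262,6): print(vv,[(uu,int(W[vv,uu,2]*1000)) for uu in range(280,366,5)])
cv2.imwrite("pics/v4.png",cv2.resize(c[0][160:310,220:420],None,fx=4,fy=4,interpolation=cv2.INTER_CUBIC))
```

```text
196 [(280, 0), (285, 0), (290, 0), (295, 35), (300, 35), (305, 36), (310, 35), (315, 67), (320, 68), (325, 67), (330, 35), (335, 35), (340, 35), (345, 36), (350, 0), (355, 0), (360, 0), (365, 0)]
202 [(280, -1), (285, 0), (290, 0), (295, 35), (300, 36), (305, 35), (310, 35), (315, 67), (320, 67), (325, 68), (330, 36), (335, 35), (340, 35), (345, 35), (350, 35), (355, 0), (360, 0), (365, 0)]
208 [(280, 0), (285, 0), (290, 36), (295, 36), (300, 35), (305, 35), (310, 36), (315, 67), (320, 68), (325, 66), (330, 36), (335, 36), (340, 34), (345, 35), (350, 37), (355, 0), (360, 0), (365, 0)]
214 [(280, 0), (285, 0), (290, 35), (295, 35), (300, 36), (305, 36), (310, 43), (315, 67), (320, 66), (325, 67), (330, 48), (335, 34), (340, 36), (345, 36), (350, 34), (355, 0), (360, 0), (365, 0)]
220 [(280, -1), (285, 0), (290, 35), (295, 35), (300, 34), (305, 35), (310, 50), (315, 69), (320, 68), (325, 77), (330, 49), (335, 35), (340, 36), (345, 35), (350, 35), (355, 0), (360, 0), (365, 0)]
226 [(280, 0), (285, 0), (290, 0), (295, 35), (300, 35), (305, 89), (310, 89), (315, 89), (320, 85), (325, 89),
[... 440 characters left out ...]
), (345, 0), (350, 1), (355, 0), (360, 0), (365, 0)]
244 [(280, 10), (285, 0), (290, 0), (295, 0), (300, 117), (305, 118), (310, 118), (315, 117), (320, 114), (325, 119), (330, 118), (335, 118), (340, 118), (345, 117), (350, 0), (355, 0), (360, 0), (365, 0)]
250 [(280, 180), (285, 179), (290, 180), (295, 181), (300, 180), (305, 181), (310, 180), (315, 180), (320, 122), (325, 125), (330, 180), (335, 181), (340, 179), (345, 180), (350, 180), (355, 180), (360, 180), (365, 180)]
256 [(280, 184), (285, 185), (290, 185), (295, 184), (300, 183), (305, 184), (310, 184), (315, 184), (320, 128), (325, 128), (330, 184), (335, 183), (340, 184), (345, 184), (350, 184), (355, 183), (360, 184), (365, 184)]
```

View pics/v4.png

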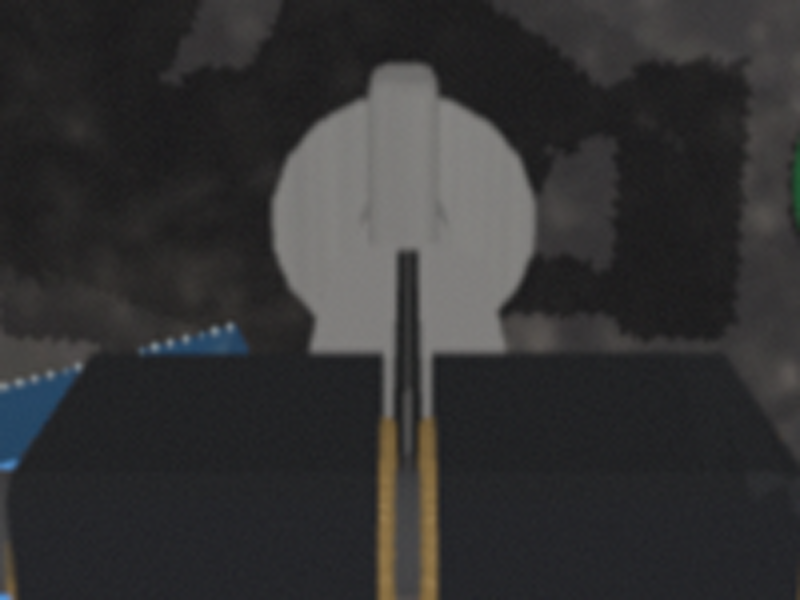

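The closed fingertips end above the bar: they sit at about z 0.077, while the TCP reads 0.040. I'll check the true fingertip height in the earlier wrist pictures.

Run:
```python
from h import *
for n,t,R in(("w1",[.4185,.348,.2997],[-3.141,-.001,2.734]),("w2",[.56337,.36877,.27026],[-3.142,0,2.736]),("w3",[.41803,.34725,.0402],[-3.142,0,2.735])):
    W=cloud(load(n)).reshape(-1,3); L=Ro.from_euler('xyz',R).inv().apply(W-t)*1000
    s=(abs(L[:,0])<25)&(abs(L[:,1])<65)&(L[:,2]<(20 if n!="w3" else -28.5))&(L[:,2]>-120)
    Q=L[s]; print(n,len(Q),"zmax",np.percentile(Q[:,2],[90,99,100]).round(1))
    for a in range(-110,20,10):
        k=(Q[:,2]>=a)&(Q[:,2]<a+10)
        if k.sum(): print(a,k.sum(),"x",Q[k,0].min().round(),Q[k,0].max().round(),"y",np.percentile(Q[k,1],[0,25,75,100]).round())
```

```text
w1 3853 zmax [-51.  -38.8 -35.3]
-110 680 x -9.0 11.0 y [-36. -28.  29.  36.]
-100 653 x -1.0 11.0 y [-36. -28.  28.  36.]
-90 581 x -6.0 11.0 y [-36. -27.  27.  36.]
-80 525 x -8.0 11.0 y [-35. -26.  26.  36.]
-70 419 x -8.0 10.0 y [-35. -26.  26.  36.]
-60 353 x -8.0 11.0 y [-35. -26.  26.  36.]
-50 286 x -8.0 10.0 y [-35. -25.  25.  35.]
-40 67 x -6.0 10.0 y [-28. -23.  24.  29.]
w2 3842 zmax [-51.  -38.5 -36. ]
-110 690 x -9.0 11.0 y [-36. -28.  29.  36.]
-100 657 x -1.0 10.0 y [-36. -28.  28.  36.]
-90 589 x -7.0 11.0 y [-36. -26.  27.  36.]
-80 505 x -8.0 10.0 y [-35. -26.  26.  36.]
-70 428 x -8.0 10.0 y [-35. -26.  26.  36.]
-60 345 x -7.0 10.0 y [-35. -26.  26.  36.]
-50 281 x -8.0 10.0 y [-35. -25.  25.  35.]
-40 71 x -6.0 10.0 y [-29. -23.  24.  29.]
w3 1416 zmax [-45.8 -28.9 -28.5]
-110 44 x 7.0 10.0 y [-2. -1.  1.  3.]
-100 132 x 2.0 10.0 y [-2. -1.  1.  3.]
-90 170 x 8.0 10.0 y [-12.  -2.   3.  13.]
-80 345 x 8.0 10.0 y [-12.  -6.   6.  13.]
-70 271 x 8.0 11.0 y [-12.  -6.   6.  13.]
-60 225 x 8.0 10.0 y [-12.  -6.   7.  12.]
-50 175 x 8.0 10.0 y [-12.  -5.   6.  12.]
-40 31 x 8.0 10.0 y [-6. -2.  3.  6.]
-30 21 x 7.0 25.0 y [-4. -3.  1.  3.]
```

The fingertips end about 36 mm short of the reported TCP in all three pictures. That gap also explains the empty grip and the lack of contact. I'll open, go lower by that amount while watching the force, and grip again.

In the tool's units: 20 mm is 0.02, 15 mm is 0.015.

>>> arm_command:
  plan:
    - [[0, 0, 0, 0, 0, 0, 0.2], [0, 0, 0, 0, 0, 0, 0.2], [0, 0, 0, 0, 0, 0, 0.2], [0, 0, 0, 0, 0, 0, 0.2], [0, 0, 0.005, 0, 0, 0, 0.2], [0, 0, 0.01, 0, 0, 0, 0.2], [0, 0, 0.015, 0, 0, 0, 0.2], [0, 0, 0.02, 0, 0, 0, 0.2], [0, 0, 0.02, 0, 0, 0, 0.2]]

```text
time_s: 4.95
ee_pos: [0.4177, 0.3469, 0.0193]
eef_rot: [-3.14, -0.001, 2.735]
force: [0.2, -0.3, 0.2]
grip_width: 0.0376
grip_force: 0.0
```

In the tool's units: 13 mm is 0.013, 11 mm is 0.011.

>>> arm_command:
  plan:
    - [[0, 0, 0.004, 0, 0, 0, 0.2], [0, 0, 0.008, 0, 0, 0, 0.2], [0, 0, 0.011, 0, 0, 0, 0.2], [0, 0, 0.013, 0, 0, 0, 0.2], [0, 0, 0.013, 0, 0, 0, 0.2]]

```text
time_s: 5.45
ee_pos: [0.4179, 0.3471, 0.007]
eef_rot: [-3.141, -0.0, 2.735]
force: [-0.1, -0.4, 0.3]
grip_width: 0.0377
grip_force: 0.0
```

>>> arm_command:
  plan:
    - [[0, 0, 0, 0, 0, 0, 0.5], [0, 0, 0, 0, 0, 0, 0.6], [0, 0, 0, 0, 0, 0, 0.7], [0, 0, 0, 0, 0, 0, 0.8], [0, 0, 0, 0, 0, 0, 0.9], [0, 0, 0, 0, 0, 0, 1], [0, 0, 0, 0, 0, 0, 1]]
  squeeze: 40

```text
time_s: 6.15
ee_pos: [0.418, 0.3472, 0.0073]
eef_rot: [-3.142, -0.0, 2.735]
force: [0.1, -0.7, -0.7]
grip_width: 0.0118
grip_force: 40.0
```

Gripped at 11.8 mm and 40 N. Next, lift and check how the cap sits in the hand.

In the tool's units: -80 mm is -0.08, -55 mm is -0.055.

>>> arm_command:
  plan:
    - [[0, 0, -0.01, 0, 0, 0, 1], [0, 0, -0.03, 0, 0, 0, 1], [0, 0, -0.055, 0, 0, 0, 1], [0, 0, -0.08, 0, 0, 0, 1], [0, 0, -0.08, 0, 0, 0, 1], [0, 0, -0.08, 0, 0, 0, 1]]

```text
time_s: 6.75
ee_pos: [0.4179, 0.3472, 0.0871]
eef_rot: [3.141, 0.0, 2.735]
force: [-0.2, -1.1, -2.8]
grip_width: 0.0119
grip_force: 40.0
```

Run:
```python
from h import *
from station import ctrl
o=ctrl.get_obs(); print(o["ee_pos"],o["force"].round(1),o["grip_width"])
grab("wrist","w4"); c=load("w4"); W=cloud(c)
L=Ro.from_euler('xyz',o["eef_rot"]).inv().apply(W.reshape(-1,3)-o["ee_pos"]).reshape(W.shape)*1000
# bar top & disc in tool frame; expected height: lift 80 -> underside z
z=W[...,2]; near=(abs(L[...,0])<60)&(abs(L[...,1])<40)
b=near&(abs(z-.148)<.006)&(L[...,0]>10); d=near&(abs(z-.116)<.006)
Q=L[b]; print("bar",b.sum(),np.median(Q[:,2]),np.percentile(Q[:,0],[1,99]),"y by x",[(x,np.percentile(Q[abs(Q[:,0]-x)<3,1],[3,97]).round(1)) for x in (14,20,26,32)])
D=L[d]; print("disc",d.sum(),np.median(D[:,2]),cv2.minEnclosingCircle(D[:,:2].astype(np.float32)), D[:,1].min(),D[:,1].max(),D[:,0].max())
cv2.imwrite("pics/v5.png",cv2.resize(c[0][120:310,200:440],None,fx=3,fy=3))
```

```text
[0.41794331 0.34718448 0.08708638] [-0.2 -1.1 -2.8] 0.011879192538334778
bar 985 -60.273455860536835 [10.03956364 35.2354026 ] y by x [(14, array([-5.3,  5.7])), (20, array([-5.3,  5.7])), (26, array([-5.2,  5.6])), (32, array([-5.2,  5.5]))]
disc 1398 -28.56033467112912 ((0.7432405948638916, 0.07091134041547775), 26.82464027404785) -26.190079419967702 26.572986027975364 26.227106322606993
```

View pics/v5.png

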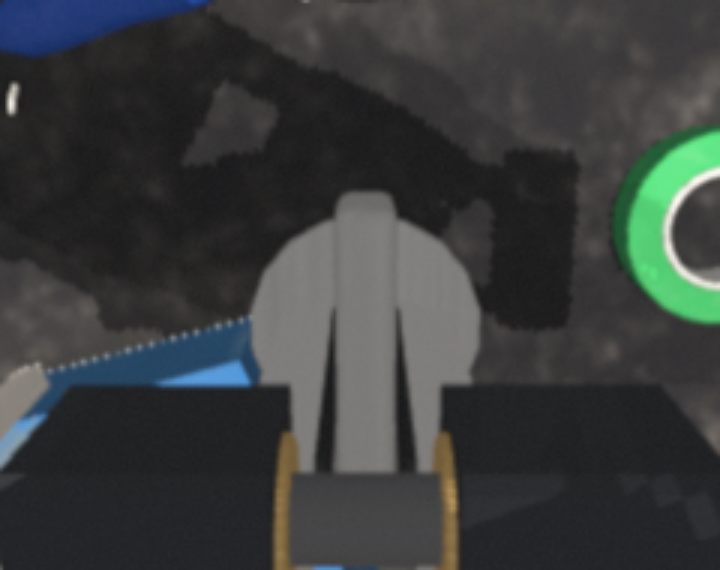

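The cap hangs upright and centred: its axis is within 1 mm of the tool axis, with the bar aligned. Before reaching to the housing I'll check the forearm's clearance over the right-hand bath, using the last top view.

Run:
```python
from h import *
from station import ctrl
print(go([.5637,.368,.087],155))
W=cloud(load("t3")); W0=cloud(load("top0"))
arm=(W[...,2]>W0[...,2]+.05)&(W[...,2]>.1); q=ctrl.get_obs()["qpos"]; print(q.round(3))
c,s=np.cos(q[0]),np.sin(q[0]); P=W[arm]; r=P[:,0]*c+P[:,1]*s; l=-P[:,0]*s+P[:,1]*c
for a in np.arange(.1,.62,.03):
    k=abs(r-a)<.015
    if k.sum()>5: print(a.round(2),k.sum(),"lat",l[k].min().round(3),l[k].max().round(3),"ztop",np.percentile(P[k,2],[5,50,98]).round(3))
B=W0.reshape(-1,3); k=(B[:,0]>.36)&(B[:,0]<.9)&(B[:,1]<.4)&(B[:,2]>.2); B=B[k]
for y in np.arange(.1,.3,.02):
    j=abs(B[:,1]-y)<.01; 
    if j.sum(): print("bath y",y.round(2),B[j,0].min().round(3),B[j,2].max().round(3))
```

```text
(array([-125.9,   77.2,   -0.9]), array([-0.0011, -0.0007,  0.0296]))
[ 0.626  0.368  1.634  0.     1.142 -0.538]
0.31 198 lat -0.031 -0.016 ztop [0.526 0.535 0.545]
0.34 1751 lat -0.031 0.029 ztop [0.514 0.534 0.545]
0.37 3788 lat -0.031 0.103 ztop [0.499 0.519 0.534]
0.4 4835 lat -0.024 0.102 ztop [0.472 0.498 0.514]
0.43 3885 lat -0.021 0.098 ztop [0.447 0.474 0.491]
0.46 3292 lat -0.021 0.098 ztop [0.216 0.45  0.467]
0.49 2546 lat -0.017 0.093 ztop [0.215 0.422 0.453]
0.52 1979 lat -0.021 0.097 ztop [0.359 0.379 0.41 ]
0.55 2260 lat -0.022 0.098 ztop [0.374 0.381 0.394]
0.58 1313 lat -0.021 0.107 ztop [0.214 0.366 0.378]
0.61 593 lat 0.037 0.109 ztop [0.211 0.215 0.218]
bath y 0.1 0.374 0.422
bath y 0.12 0.374 0.421
bath y 0.14 0.382 0.422
bath y 0.16 0.382 0.421
bath y 0.18 0.377 0.422
bath y 0.2 0.398 0.319
bath y 0.22 0.4 0.319
bath y 0.24 0.403 0.319
```

In the tool's units: -126 mm is -0.126, -110 mm is -0.11, 0.03 rad is 0.0143.

>>> arm_command:
  plan:
    - [[-0.01, 0.006, -0.03, 0, 0, 0, 1], [-0.04, 0.024, -0.04, 0, 0, 0.0048, 1], [-0.08, 0.048, -0.04, 0, 0, 0.0143, 1], [-0.11, 0.066, -0.04, 0, 0, 0.0143, 1], [-0.126, 0.077, -0.04, 0, 0, 0.0143, 1], [-0.126, 0.077, -0.04, 0, 0, 0.0143, 1], [-0.126, 0.077, -0.04, 0, 0, 0.0143, 1]]

```text
time_s: 7.5
ee_pos: [0.5635, 0.3677, 0.1253]
eef_rot: [-3.139, -0.002, 2.705]
force: [-0.3, 0.2, -2.1]
grip_width: 0.0119
grip_force: 40.0
```

Run:
```python
from h import *
from station import ctrl
o=ctrl.get_obs(); print(o["ee_pos"],o["eef_rot"].round(4),o["force"].round(1),o["grip_width"])
grab("top","t5")
W=cloud(load("t5")); W0=cloud(load("top0"))
arm=(W[...,2]>W0[...,2]+.03)&(W[...,2]>.1); q=o["qpos"]; print(q.round(3))
c,s=np.cos(q[0]),np.sin(q[0]); P=W[arm]; r=P[:,0]*c+P[:,1]*s; l=-P[:,0]*s+P[:,1]*c
for a in np.arange(.3,.76,.03):
    k=abs(r-a)<.015
    if k.sum()>5:
        e=k&(l<l[k].min()+.006); print(a.round(2),"lat",l[k].min().round(3),l[k].max().round(3),"ztop",np.percentile(P[k,2],98).round(3),"right edge xyz",P[e].mean(0).round(3),P[e][:,2].min().round(3))
```

```text
[0.56352888 0.36772261 0.12527328] [-3.1392e+00 -1.7000e-03  2.7046e+00] [-0.3  0.2 -2.1] 0.01185248805337571
[ 0.524  0.614  1.173  0.     1.358 -0.61 ]
0.3 lat -0.043 -0.024 ztop 0.581 right edge xyz [0.287 0.12  0.565] 0.544
0.33 lat -0.028 0.017 ztop 0.59 right edge xyz [0.297 0.143 0.575] 0.566
0.36 lat -0.031 0.108 ztop 0.586 right edge xyz [0.329 0.158 0.553] 0.544
0.39 lat -0.031 0.107 ztop 0.575 right edge xyz [0.353 0.171 0.542] 0.534
0.42 lat -0.031 0.106 ztop 0.565 right edge xyz [0.378 0.186 0.534] 0.525
0.45 lat -0.03 0.107 ztop 0.555 right edge xyz [0.403 0.202 0.527] 0.511
0.48 lat -0.027 0.104 ztop 0.545 right edge xyz [0.424 0.218 0.516] 0.507
0.51 lat -0.023 0.101 ztop 0.535 right edge xyz [0.449 0.237 0.504] 0.495
0.54 lat -0.018 0.096 ztop 0.524 right edge xyz [0.472 0.256 0.493] 0.482
0.57 lat -0.021 0.097 ztop 0.514 right edge xyz [0.502 0.27  0.476] 0.454
0.6 lat -0.017 0.093 ztop 0.502 right edge xyz [0.526 0.288 0.484] 0.48
0.63 lat -0.027 0.096 ztop 0.481 right edge xyz [0.557 0.294 0.3  ] 0.298
0.66 lat -0.019 0.098 ztop 0.476 right edge xyz [0.579 0.317 0.472] 0.462
0.69 lat -0.019 0.098 ztop 0.471 right edge xyz [0.604 0.331 0.465] 0.454
0.72 lat -0.015 0.115 ztop 0.454 right edge xyz [0.619 0.343 0.45 ] 0.445
0.75 lat 0.049 0.103 ztop 0.302 right edge xyz [0.624 0.422 0.3  ] 0.299
```

The forearm clears the bath: about 0.43 m underneath at the final height against 0.42, and it also sits to the side. Descending.

In the tool's units: 75 mm is 0.075, 72 mm is 0.072.

>>> arm_command:
  plan:
    - [[0, 0, 0.02, 0, 0, 0, 1], [0, 0, 0.04, 0, 0, 0, 1], [0, 0, 0.06, 0, 0, 0, 1], [0, 0, 0.072, 0, 0, 0, 1], [0, 0, 0.075, 0, 0, 0, 1], [0, 0, 0.075, 0, 0, 0, 1]]

```text
time_s: 8.15
ee_pos: [0.564, 0.3682, 0.0526]
eef_rot: [3.141, 0.0, 2.705]
force: [0.1, 0.4, -2.4]
grip_width: 0.0116
grip_force: 40.0
```

In the tool's units: 8 mm is 0.008, 6 mm is 0.006.

>>> arm_command:
  plan:
    - [[0, 0, 0.002, 0, 0, 0, 1], [0, 0, 0.004, 0, 0, 0, 1], [0, 0, 0.006, 0, 0, 0, 1], [0, 0, 0.008, 0, 0, 0, 1], [0, 0, 0.008, 0, 0, 0, 1]]

```text
time_s: 8.65
ee_pos: [0.5641, 0.368, 0.0439]
eef_rot: [-3.141, -0.0, 2.705]
force: [-0.6, 0.0, -2.8]
grip_width: 0.0113
grip_force: 40.0
```

In the tool's units: 4 mm is 0.004, 3 mm is 0.003.

>>> arm_command:
  plan:
    - [[0, 0, 0.001, 0, 0, 0, 1], [0, 0, 0.002, 0, 0, 0, 1], [0, 0, 0.003, 0, 0, 0, 1], [0, 0, 0.004, 0, 0, 0, 1], [0, 0, 0.004, 0, 0, 0, 1]]

```text
time_s: 9.15
ee_pos: [0.5642, 0.368, 0.0401]
eef_rot: [-3.141, -0.0, 2.705]
force: [-0.1, -1.5, -2.1]
grip_width: 0.012
grip_force: 40.0
```

In the tool's units: 4 mm is 0.004, 3 mm is 0.003.

>>> arm_command:
  plan:
    - [[0, 0, 0.001, 0, 0, 0, 1], [0, 0, 0.002, 0, 0, 0, 1], [0, 0, 0.003, 0, 0, 0, 1], [0, 0, 0.004, 0, 0, 0, 1], [0, 0, 0.004, 0, 0, 0, 1]]

```text
time_s: 9.65
ee_pos: [0.5642, 0.3681, 0.036]
eef_rot: [-3.141, -0.0, 2.705]
force: [0.2, -0.3, -2.7]
grip_width: 0.0117
grip_force: 40.0
```

In the tool's units: 9 mm is 0.009, 7.5 mm is 0.0075.

>>> arm_command:
  plan:
    - [[0, 0, 0.0015, 0, 0, 0, 1], [0, 0, 0.003, 0, 0, 0, 1], [0, 0, 0.0045, 0, 0, 0, 1], [0, 0, 0.006, 0, 0, 0, 1], [0, 0, 0.0075, 0, 0, 0, 1], [0, 0, 0.009, 0, 0, 0, 1], [0, 0, 0.009, 0, 0, 0, 1]]

```text
time_s: 10.35
ee_pos: [0.5641, 0.368, 0.0269]
eef_rot: [-3.141, -0.0, 2.705]
force: [0.6, -0.1, -2.8]
grip_width: 0.0119
grip_force: 40.0
```

In the tool's units: 2 mm is 0.002, 1 mm is 0.001.

>>> arm_command:
  plan:
    - [[0, 0, 0.001, 0, 0, 0, 1], [0, 0, 0.002, 0, 0, 0, 1], [0, 0, 0.002, 0, 0, 0, 1], [0, 0, 0.002, 0, 0, 0, 1]]

```text
time_s: 10.75
ee_pos: [0.5642, 0.3681, 0.0253]
eef_rot: [-3.142, -0.0, 2.705]
force: [-0.7, -0.0, -2.5]
grip_width: 0.0115
grip_force: 40.0
```

In the tool's units: 1 mm is 0.001.

>>> arm_command:
  plan:
    - [[0, 0, 0.001, 0, 0, 0, 1], [0, 0, 0.001, 0, 0, 0, 1], [0, 0, 0.001, 0, 0, 0, 1]]

```text
time_s: 11.05
ee_pos: [0.5642, 0.3681, 0.0242]
eef_rot: [-3.142, -0.0, 2.705]
force: [0.0, 0.3, -2.0]
grip_width: 0.0118
grip_force: 40.0
```

In the tool's units: 1 mm is 0.001.

>>> arm_command:
  plan:
    - [[0, 0, 0.001, 0, 0, 0, 1], [0, 0, 0.001, 0, 0, 0, 1], [0, 0, 0.001, 0, 0, 0, 1]]

```text
time_s: 11.35
ee_pos: [0.5642, 0.3681, 0.0232]
eef_rot: [-3.142, -0.0, 2.705]
force: [0.7, 0.4, -2.4]
grip_width: 0.0114
grip_force: 40.0
```

In the tool's units: 1 mm is 0.001.

>>> arm_command:
  plan:
    - [[0, 0, 0.001, 0, 0, 0, 1], [0, 0, 0.001, 0, 0, 0, 1], [0, 0, 0.001, 0, 0, 0, 1]]

```text
time_s: 11.65
ee_pos: [0.5642, 0.3681, 0.0222]
eef_rot: [-3.142, -0.0, 2.705]
force: [0.2, 0.1, -2.8]
grip_width: 0.0117
grip_force: 40.0
```

In the tool's units: 0.5 mm is 0.0005.

>>> arm_command:
  plan:
    - [[0, 0, 0.0005, 0, 0, 0, 1], [0, 0, 0.0005, 0, 0, 0, 1], [0, 0, 0.0005, 0, 0, 0, 1]]

```text
time_s: 11.95
ee_pos: [0.5642, 0.3681, 0.0217]
eef_rot: [-3.142, 0.0, 2.705]
force: [0.0, -0.8, -1.9]
grip_width: 0.0119
grip_force: 40.0
```

In the tool's units: 0.8 mm is 0.0008.

>>> arm_command:
  plan:
    - [[0, 0, 0.0008, 0, 0, 0, 1], [0, 0, 0.0008, 0, 0, 0, 1], [0, 0, 0.0008, 0, 0, 0, 1]]

```text
time_s: 12.25
ee_pos: [0.5642, 0.3681, 0.0209]
eef_rot: [-3.142, -0.0, 2.705]
force: [0.8, -0.3, -2.8]
grip_width: 0.0119
grip_force: 40.0
```

>>> arm_command:
  plan:
    - [[0, 0, 0.0008, 0, 0, 0, 1], [0, 0, 0.0008, 0, 0, 0, 1], [0, 0, 0.0008, 0, 0, 0, 1]]

```text
time_s: 12.55
ee_pos: [0.5642, 0.3681, 0.0201]
eef_rot: [-3.142, -0.0, 2.705]
force: [0.2, -0.5, -1.8]
grip_width: 0.0117
grip_force: 40.0
```

In the tool's units: 0.5 mm is 0.0005.

>>> arm_command:
  plan:
    - [[0, 0, 0.0005, 0, 0, 0, 1], [0, 0, 0.0005, 0, 0, 0, 1], [0, 0, 0.0005, 0, 0, 0, 1]]

```text
time_s: 12.85
ee_pos: [0.5643, 0.3681, 0.0197]
eef_rot: [3.141, 0.0, 2.705]
force: [0.0, -0.2, -1.8]
grip_width: 0.0116
grip_force: 40.0
```

In the tool's units: 0.5 mm is 0.0005.

>>> arm_command:
  plan:
    - [[0, 0, 0.0005, 0, 0, 0, 1], [0, 0, 0.0005, 0, 0, 0, 1], [0, 0, 0.0005, 0, 0, 0, 1]]

```text
time_s: 13.15
ee_pos: [0.5643, 0.3682, 0.0195]
eef_rot: [3.141, 0.0, 2.705]
force: [-0.5, -0.6, 2.0]
grip_width: 0.0117
grip_force: 40.0
```

In the tool's units: 0.5 mm is 0.0005.

>>> arm_command:
  plan:
    - [[0, 0, 0.0005, 0, 0, 0, 1], [0, 0, 0.0005, 0, 0, 0, 1], [0, 0, 0.0005, 0, 0, 0, 1]]

```text
time_s: 13.45
ee_pos: [0.5644, 0.3682, 0.0192]
eef_rot: [3.141, 0.0, 2.705]
force: [-1.8, -0.9, 5.1]
grip_width: 0.0119
grip_force: 40.0
```

The ring is touched at TCP z ≈ 0.0196 (underside about 12.3 mm), so the gap is large. The pins should meet the ramps at roughly 0.75 rad and be tight near 0.95 rad. Now the first, free part of the twist.

In the tool's units: 0.15 rad is 0.0716.

>>> arm_command:
  plan:
    - [[0, 0, 0, 0, 0, 0.0239, 1], [0, 0, 0, 0, 0, 0.0477, 1], [0, 0, 0, 0, 0, 0.0716, 1], [0, 0, 0, 0, 0, 0.0955, 1], [0, 0, 0, 0, 0, 0.1194, 1], [0, 0, 0, 0, 0, 0.1432, 1], [0, 0, 0, 0, 0, 0.1671, 1], [0, 0, 0, 0, 0, 0.191, 1], [0, 0, 0, 0, 0, 0.2149, 1], [0, 0, 0, 0, 0, 0.2387, 1], [0, 0, 0, 0, 0, 0.2387, 1]]

```text
time_s: 14.55
ee_pos: [0.5646, 0.3684, 0.0192]
eef_rot: [3.14, 0.0, 2.204]
force: [0.1, -0.4, 5.2]
grip_width: 0.0117
grip_force: 40.0
```

```bash
cat > st.py <<'E'
from station import ctrl
import numpy as np
o=ctrl.get_obs(); print(o["time_s"],o["ee_pos"].round(4),"turn",round(2.705-o["eef_rot"][2],4),o["force"].round(1),o["moment"].round(3),"tau6",o["tau"][5].round(3),o["grip_width"].round(4))
E
python3 st.py
```

```text
Traceback (most recent call last):
  File "st.py", line 3, in <module>
    o=ctrl.get_obs(); print(o["time_s"],o["ee_pos"].round(4),"turn",round(2.705-o["eef_rot"][2],4),o["force"].round(1),o["moment"].round(3),"tau6",o["tau"][5].round(3),o["grip_width"].round(4))
                                                                                                                                                                        ^^^^^^^^^^^^^^^^^^^^^
AttributeError: 'float' object has no attribute 'round'
```

In the tool's units: 0.15 rad is 0.0716.

>>> arm_command:
  plan:
    - [[0, 0, 0, 0, 0, 0.0191, 1], [0, 0, 0, 0, 0, 0.0382, 1], [0, 0, 0, 0, 0, 0.0573, 1], [0, 0, 0, 0, 0, 0.0716, 1], [0, 0, 0, 0, 0, 0.0716, 1]]

```text
time_s: 15.05
ee_pos: [0.5646, 0.3683, 0.0192]
eef_rot: [3.14, -0.0, 2.055]
force: [-0.5, 0.7, 5.2]
grip_width: 0.0116
grip_force: 40.0
```

```bash
sed -i 's/o\["grip_width"\].round(4)/round(float(o["grip_width"]),4)/;s/o\["tau"\]\[5\].round(3)/round(float(o["tau"][5]),3)/' st.py; python3 st.py
```

```text
15.05 [0.5646 0.3683 0.0192] turn 0.6496 [-0.5  0.7  5.2] [-0.067  0.033  0.031] tau6 0.525 0.0116
```

In the tool's units: 0.09 rad is 0.043.

>>> arm_command:
  plan:
    - [[0, 0, 0, 0, 0, 0.0143, 1], [0, 0, 0, 0, 0, 0.0286, 1], [0, 0, 0, 0, 0, 0.043, 1], [0, 0, 0, 0, 0, 0.043, 1]]

```text
time_s: 15.45
ee_pos: [0.5646, 0.3683, 0.0192]
eef_rot: [3.14, -0.0, 1.965]
force: [-0.5, -0.2, 5.2]
grip_width: 0.0119
grip_force: 40.0
```

```bash
python3 st.py
```

```text
15.45 [0.5646 0.3683 0.0192] turn 0.7396 [-0.5 -0.2  5.2] [-0.061  0.048 -0.021] tau6 0.506 0.0119
```

In the tool's units: 0.04 rad is 0.0191.

>>> arm_command:
  plan:
    - [[0, 0, 0, 0, 0, 0.0095, 1], [0, 0, 0, 0, 0, 0.0191, 1], [0, 0, 0, 0, 0, 0.0239, 1], [0, 0, 0, 0, 0, 0.0239, 1]]

```text
time_s: 15.85
ee_pos: [0.5645, 0.3683, 0.0191]
eef_rot: [3.141, -0.0, 1.916]
force: [-0.5, -0.2, 5.1]
grip_width: 0.0115
grip_force: 40.0
```

In the tool's units: 0.04 rad is 0.0191.

>>> arm_command:
  plan:
    - [[0, 0, 0, 0, 0, 0.0095, 1], [0, 0, 0, 0, 0, 0.0191, 1], [0, 0, 0, 0, 0, 0.0191, 1]]

```text
time_s: 16.15
ee_pos: [0.5644, 0.3683, 0.019]
eef_rot: [3.141, -0.0, 1.876]
force: [-1.0, 0.1, 5.3]
grip_width: 0.0117
grip_force: 40.0
```

```bash
python3 st.py
```

```text
16.15 [0.5644 0.3683 0.019 ] turn 0.8294 [-1.   0.1  5.3] [-0.078  0.242  0.066] tau6 0.394 0.0117
```

In the tool's units: 0.03 rad is 0.0143.

>>> arm_command:
  plan:
    - [[0, 0, 0, 0, 0, 0.0095, 1], [0, 0, 0, 0, 0, 0.0143, 1], [0, 0, 0, 0, 0, 0.0143, 1]]

```text
time_s: 16.45
ee_pos: [0.5643, 0.3682, 0.019]
eef_rot: [3.141, -0.0, 1.846]
force: [-2.1, -0.8, 4.5]
grip_width: 0.0118
grip_force: 40.0
```

```bash
python3 st.py
```

```text
16.45 [0.5643 0.3682 0.019 ] turn 0.8591 [-2.1 -0.8  4.5] [-0.124  0.316  0.092] tau6 0.283 0.0118
```

In the tool's units: 0.25 mm is 0.0003, 0.1 mm is 0.0001, 0.04 rad is 0.0191.

>>> arm_command:
  plan:
    - [[0, 0, 0.0001, 0, 0, 0.0095, 1], [0, 0, 0.0003, 0, 0, 0.0191, 1], [0, 0, 0.0003, 0, 0, 0.0191, 1]]

```text
time_s: 16.75
ee_pos: [0.5643, 0.3683, 0.0189]
eef_rot: [3.141, -0.0, 1.806]
force: [-1.9, -0.2, 5.4]
grip_width: 0.0119
grip_force: 40.0
```

```bash
python3 st.py
```

```text
16.75 [0.5643 0.3683 0.0189] turn 0.8993 [-1.9 -0.2  5.4] [-0.133  0.459  0.142] tau6 0.444 0.0119
```

In the tool's units: 0.2 mm is 0.0002, 0.1 mm is 0.0001, 0.04 rad is 0.0191.

>>> arm_command:
  plan:
    - [[0, 0, 0.0001, 0, 0, 0.0095, 1], [0, 0, 0.0002, 0, 0, 0.0191, 1], [0, 0, 0.0002, 0, 0, 0.0191, 1]]

```text
time_s: 17.05
ee_pos: [0.5641, 0.3683, 0.0187]
eef_rot: [3.141, -0.0, 1.766]
force: [-3.2, 0.3, 7.2]
grip_width: 0.0117
grip_force: 40.0
```

```bash
python3 st.py
```

```text
17.05 [0.5641 0.3683 0.0187] turn 0.9392 [-3.2  0.3  7.2] [-0.178  0.611  0.159] tau6 0.494 0.0117
```

In the tool's units: -0.5 mm is -0.0005, 0.1 mm is 0.0001, 0.04 rad is 0.0191.

>>> arm_command:
  plan:
    - [[0.0001, -0.0005, 0, 0, 0, 0, 1], [0.0001, -0.0005, 0, 0, 0, 0.0095, 1], [0.0001, -0.0005, 0, 0, 0, 0.0191, 1], [0.0001, -0.0005, 0, 0, 0, 0.0191, 1]]

```text
time_s: 17.45
ee_pos: [0.5638, 0.3682, 0.0186]
eef_rot: [3.141, -0.0, 1.726]
force: [-0.8, 0.8, 5.8]
grip_width: 0.0115
grip_force: 40.0
```

```bash
python3 st.py
```

```text
17.45 [0.5638 0.3682 0.0186] turn 0.9791 [-0.8  0.8  5.8] [-0.139  0.232  0.271] tau6 0.573 0.0115
```

In the tool's units: -0.4 mm is -0.0004, -0.2 mm is -0.0002, 0.02 rad is 0.0095.

>>> arm_command:
  plan:
    - [[0, 0, -0.0002, 0, 0, 0, 1], [0, 0, -0.0004, 0, 0, 0.0048, 1], [0, 0, -0.0004, 0, 0, 0.0095, 1], [0, 0, -0.0004, 0, 0, 0.0095, 1]]

```text
time_s: 17.85
ee_pos: [0.5637, 0.3682, 0.0186]
eef_rot: [-3.142, 0.0, 1.705]
force: [-0.6, 1.1, 2.6]
grip_width: 0.0112
grip_force: 40.1
```

```bash
python3 st.py
```

```text
17.85 [0.5637 0.3682 0.0186] turn 1.0003 [-0.6  1.1  2.6] [-0.005  0.144  0.4  ] tau6 0.549 0.0112
```

In the tool's units: -0.2 mm is -0.0002, 0.02 rad is 0.0095.

>>> arm_command:
  plan:
    - [[0, 0, -0.0002, 0, 0, 0.0048, 1], [0, 0, -0.0002, 0, 0, 0.0095, 1], [0, 0, -0.0002, 0, 0, 0.0095, 1]]

```text
time_s: 18.15
ee_pos: [0.5636, 0.3681, 0.0185]
eef_rot: [-3.141, 0.0, 1.684]
force: [-0.7, 1.2, 0.5]
grip_width: 0.0115
grip_force: 40.1
```

```bash
python3 st.py
```

```text
18.15 [0.5636 0.3681 0.0185] turn 1.0207 [-0.7  1.2  0.5] [0.162 0.172 0.438] tau6 0.606 0.0115
```

Mz is 0.44 N m, the vertical hand force is about zero and the ring is compressed about 1.1 mm, so pin force is roughly 15–19 N: hand-tight. Now release and retreat.

In the tool's units: -140 mm is -0.14, -100 mm is -0.1.

>>> arm_command:
  plan:
    - [[0, 0, 0, 0, 0, 0, 0.7], [0, 0, 0, 0, 0, 0, 0.5], [0, 0, 0, 0, 0, 0, 0.3], [0, 0, 0, 0, 0, 0, 0.2], [0, 0, 0, 0, 0, 0, 0.2], [0, 0, -0.01, 0, 0, 0, 0.2], [0, 0, -0.03, 0, 0, 0, 0.2], [0, 0, -0.06, 0, 0, 0, 0.2], [0, 0, -0.1, 0, 0, 0, 0.2], [0, 0, -0.14, 0, 0, 0, 0.2], [0, 0, -0.14, 0, 0, 0, 0.2], [0, 0, -0.14, 0, 0, 0, 0.2]]

```text
time_s: 19.35
ee_pos: [0.5639, 0.3682, 0.1601]
eef_rot: [3.14, -0.001, 1.685]
force: [0.9, 0.1, -0.1]
grip_width: 0.0372
grip_force: 0.0
```

```bash
python3 st.py
python3 - <<'E'
from h import *
grab("wrist","w6"); c=load("w6"); W=cloud(c); v,u=np.mgrid[:400,:640]
z=W[...,2]; near=np.hypot(W[...,0]-.563,W[...,1]-.368)<.045
b=near&(z>.072)&(z<.09); P=plane(np.c_[u[b],v[b]],.080,c)[:,:2]; print(b.sum(),np.median(z[b]),cv2.minAreaRect(P.astype(np.float32)*1000)); e=np.linalg.svd(P-P.mean(0),full_matrices=False)[2][0]; print("yaw",np.degrees(np.arctan2(e[1],e[0]))%180)
d=near&(z>.044)&(z<.053); print("disc",d.sum(),np.median(z[d]), [np.median(z[d&(s)]).round(4) for s in (W[...,0]>.57,W[...,0]<.555,W[...,1]>.376,W[...,1]<.36)])
cv2.imwrite("pics/v6.png",c[0])
E
```

```text
19.35 [0.5639 0.3682 0.1601] turn 1.0202 [ 0.9  0.1 -0.1] [-0.06   0.072  0.007] tau6 0.001 0.0372
693 0.0787769602458322 ((563.14697265625, 369.9258117675781), (11.821091651916504, 69.1454086303711), 8.342991828918457)
yaw 98.43296038101977
disc 1041 0.046998970577407484 [np.float64(0.047), np.float64(0.047), np.float64(0.047), np.float64(0.047)]
```

View pics/v6.png

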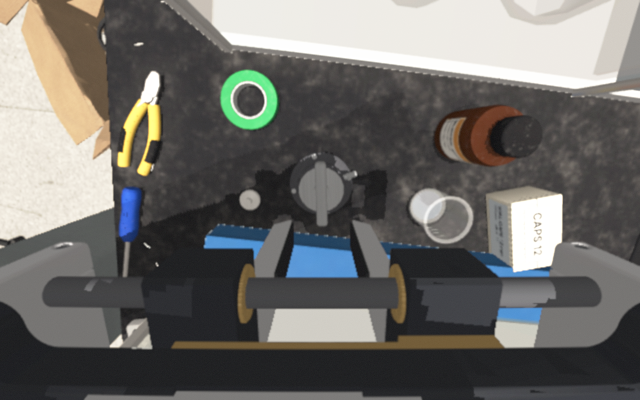

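The picture shows the cap seated level in the housing at (320,185), bar turned about 57° from the slot, and the open gripper clear above it. Handing in.

```bash
python3 -c "
from station import ctrl
print(ctrl.hand_in())"
```

```text
the job is handed in; nothing more can be done
None
```

The cap is in the housing, twisted clockwise about 57° from the slots to hand-tight (0.44 N m at the handle, an estimated 13–19 N on the pins), released with the gripper clear above it, and handed in; no verdict came back.

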